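Square the soldering brick into the bench stop

ROBOT

A 6-joint arm with a two-finger parallel gripper is mounted at the origin on the work surface. World frame = base frame: x ahead of the robot, y to its left, z up, the work surface at z = 0. Lengths are in m, angles in degrees, forces in N, time in s.
With the tool pointing down it reaches from about 0.35 to 0.875 m from the base axis. Payload 4.2 kg.
Tool frame: the origin (TCP) lies on the mounting face of the last link; the fingertips stand 182 mm ahead of it and the grasp point (between the pads) lies 164 mm ahead of it (r.tcp_to_grasp is the distance from the TCP to the grasp point, in m); z points along the fingers, y is the line along which they close (so a half turn about z gives the same grasp; the last joint's range is limited). The gripper opens to 87 mm and grips with 3 to 60 N. Pads are 19 mm wide; open, the fingers measure 117 mm over their backs; the gripper's body (75 mm by 190 mm) begins 51 mm behind the grasp point.
Start: joints at [-52.735, 22.042, 0.453, 0, -68.411, -14.817], TCP at [0.239, -0.578, 0.405] pointing down, gripper open.
Joint ranges: [-179.83, 179.83], [-69.29, 118.12], [-61.27, 80.66], [-181.25, 117.63], [-171.15, -9.14], [-177.46, 177.46]. Speed limits (degrees/s): [159.86, 159.86, 180, 180, 180, 180].

INTERFACE

Orientations are given as a 3x3 rotation matrix whose columns are the frame's x, y, z axes.
In Python, from station import sense, eyes, r gives the robot as it stands.
- The arm moves only by the tool jog_arm, never from a script. Its argument "increments" is a list of rows, each a list of 4 numbers: the shift along the tool's x, y, z normalised to -1 to 1, where 1 is 0.02 m, then the turn about the tool's z normalised to -1 to 1, where 1 is 0.08 rad. A call has 1 to 10 rows; each row shifts and turns the commanded pose from where the row before left it, along the tool's axes as they then stand; what a row does not reach is not made up. A row lasts 1/10 s, in which the tool goes at most 50 mm and 8.59 degrees, less where a joint would pass 70% of its speed; a pose out of reach is approached as far as the arm can. A call with a number of a shift or a turn outside -1 to 1 is refused whole. A call with a gripper value outside its range is refused whole. "grip" is the finger opening in mm, from 0 to 87, set as the call begins (left out, the last holds). The fingers move at their own pace and stop on an object; the grip force is fixed at half the most. Time passes only in rows, so rows that do not move let the fingers close. It gives the time, the measured TCP pose, the force, the opening and the grip force at its end, in the units of the state.
- sense(): the state, without advancing time (a new reading comes with each control period).
- eyes.capture(name): name is "side" or "top"; returns the picture (480x640x3 uint8, blue, green, red); there is no depth.
- eyes.get_calibration(name): a dict with "camera_matrix" (3x3 intrinsics, pixels), "R" (3x3) and "t" (3): a world point X has camera coordinates R X + t. Camera axes: x right, y down, z forward; pixel columns grow to the right and rows downward; lengths in m; the calibration is good to about 2 mm. A picture is of the moment at which its call begins. get_calibration takes no time and is no camera call.
- r.finish_job(): hands the job in; it is judged then, once.
Trained networks look in the newest picture that a camera, given by its name, has taken for a name from the list of things; names that differ only in an ending like _2 or _b are one class to them, and where a whole thing is asked for, a point or a joint stands for the part that bears it (a point fixed in the world has none). Each returns a list of dicts, best first, with "conf" (0 to 1); they miss things now and then, are a little off and sometimes report something else, mostly with a low value. They report only what shows in the picture. A call takes as long as a camera call. They do not tell look-alikes from the thing itself.
- eyes.spot_in(camera, name): "centre" ([x, y, z] in m, in world coordinates, good to about 4 mm: the middle of the surface that is visible of it).
- eyes.outline_of(camera, name): "mask" (480x640 bool, what is visible of it).
The state is a dict: "time_s": time; "joints": joint angles; "joint_velocities": joint speeds; "effort": joint torques, N m; "tcp_pos": TCP position; "ee_rot": TCP orientation; "wrist_force": force on the tool from outside, world axes, zero at the start; "moment": the same for the moment, N m; "gripper_width": opening from 0.0 (shut) to 1.0 (fully open); "gripper_force": force on a finger pad.
Only numpy, scipy, OpenCV 4.12 (cv2) and the standard library are available. Lean on these libraries where they do the work, as an engineer would, in place of code of your own. Each camera call takes 0.05 s, during which the arm holds its last target. There are 200 camera calls.

TASK

Push the large soldering brick along the bench until its long side lies flush against the steel rail and its end is hard up against the square steel stop block, so that it sits snugly in that corner; finish with the gripper clear of it. Only slide the brick with the fingers: do not grip, lift or tip it, and keep the brass ring riding flat on top without touching it. Leave everything else on the bench where it is.

Things in the scene. Friction and masses are not known exactly. Their poses are not given: they have to be found in the camera images.
- brick: Large off-white soldering brick, 120 mm long (its y), 90 mm wide (its x), 30 mm high, about 0.45 kg, loose on the bench, too wide for the gripper. Origin at the centre of its underside. It starts on the robot's side of the rail, 100 to 135 mm from the rail's front face to its centre, skewed to the rail by up to about 20 degrees.
- ring: Brass ring, 40 mm outside diameter, 32 mm inside, 12 mm high, lying loose and flat near the middle of the brick's top; it rides along by friction alone. Origin at the centre of its underside.
- rail: Straight steel rail screwed to the bench beyond the brick, 460 mm long (its y), 20 mm thick, 22 mm high. Origin on the bench at the middle of its front face (the face towards the robot); its x axis points away from the robot, through the rail, so the brick is flush when its centre is at x = -45 mm in this frame.
- stop: Square-cornered steel block screwed down against the rail's front face near its left or right end: 60 mm along x, 30 mm along y, 22 mm high. Origin at the centre of its underside, 30 mm in front of the rail's front face; axes parallel to the rail's. The brick goes against the face that looks towards the rail's middle, 15 mm from the origin (centres then 75 mm apart along y).
- holder: Tweezer holder fixed to the bench near the other end of the rail, not a stop: a round dark base of 50 mm diameter with a ball joint on a short post, 57 mm high in all, its thin arm reaching away over the rail. Origin at the centre of its base.
- offcut: Bystander: small brick of the same stuff as the large one, 50 x 70 x 30 mm, 0.15 kg, loose, beside the working area. Origin at the centre of its underside.
- jar: Bystander: small glass jar with a white cap, 48 mm diameter, 50 mm high, loose, beside the working area. Origin at the centre of its underside.
- pliers: Bystander: pliers with blue handles, about 150 mm long, 12 mm high, lying beyond the rail. Origin on the bench at the pivot.
- tweezers: Bystander: steel tweezers, about 155 mm long, 6 mm high, lying beyond the rail. Origin on the bench near the middle.
- hammer: Bystander: hammer, 220 mm long, lying to the right of the working area. Origin on the bench under it.
- brush: Bystander: brush, 170 mm long, lying to the left of the working area. Origin on the bench under it.
There are look-alikes about, which are no part of the job. What is shaped like the brick but green or red is not meant.

How it is judged (in metres and radians):
At the end, for the whole second after the job is handed in: The brick lies flat and at rest with its long side within 4 mm of the rail's front face and square to it within 0.05 rad, its end within 4 mm of the stop's inner face, on the side towards the rail's middle; the ring lies flat on top of it (x of brick in the frame of rail between -0.049 and -0.042 m and angle between the y axis of brick and the y axis of rail, either way round below 0.05 rad and (y of brick in the frame of stop between 0.071 and 0.079 m or y of brick in the frame of stop between -0.079 and -0.071 m) and horizontal distance between brick and rail below 0.15 m and height (world z) of brick below 0.004 m and linear speed of brick below 0.01 m/s and height (world z) of ring between 0.027 and 0.034 m and angle between ring's own z axis and vertical below 0.1 rad and horizontal distance between ring and brick below 0.06 m); the robot touches nothing.
It fails at once if the brick is lifted or tipped (height (world z) of brick above 0.012 m or angle between brick's own z axis and vertical above 0.12 rad).
It fails at once if the brass ring is touched by the robot, lifted, or falls off the brick (contact force between any of the arm, the fingers and ring above 0.3 N or height (world z) of ring above 0.045 m or height (world z) of ring below 0.02 m).
It fails at once if another loose thing is moved by more than 15 mm (distance of any of offcut, jar, pliers, tweezers, hammer, brush from where it was at the start of the episode above 0.015 m).
It also fails if it takes over 48 s, if anything falls off the work surface, if the arm or the gripper's body presses on something with over 40 N, if the wrist force passes 120 N, or if a joint passes its speed limit or range.

## Working session

There is one attempt and no reset: what is moved stays moved. The work goes in short steps, Python scripts to look and compute and a tool call to move; the robot and the scene stay as the last step left them, time stands still between calls to the robot, and variables do not carry over. Pictures are saved under pics/ and viewed, at most 10 in all, crops included, and the job is handed in when it is done.

Besides the shell and the picture viewer there is one more tool, called after "Request:" as name(argument=value, ...), one argument or row to a line, values as JSON. jog_arm: Moves the arm, as the interface text tells. Its arguments: {"type":"object","properties":{"increments":{"type":"array"},"grip":{"type":"number"}},"required":["increments"]}

```bash
ls; mkdir -p pics
cat > h.py <<'E'
import numpy as np, cv2
from station import sense, eyes, r
def cal(n):
    c=eyes.get_calibration(n); return np.array(c["camera_matrix"]),np.array(c["R"]),np.array(c["t"]).ravel()
def px2w(n,uv,z):
    K,R,t=cal(n); uv=np.atleast_2d(uv).astype(float)
    d=(R.T@np.linalg.inv(K)@np.c_[uv,np.ones(len(uv))].T).T; o=-R.T@t
    return o+d*((z-o[2])/d[:,2])[:,None]
def w2px(n,X):
    K,R,t=cal(n); p=(K@(R@np.atleast_2d(X).T+t[:,None])).T; return p[:,:2]/p[:,2:]
E
python3 - <<'E'
from h import *
for n in ("top","side"):
    im=eyes.capture(n); cv2.imwrite(f"pics/{n}0.png",im)
    K,R,t=cal(n); print(n,-R.T@t,R[2])
    for k in ("brick","ring","rail","stop","holder","offcut","jar"):
        print(k,[(np.round(d["centre"],3).tolist(),round(d["conf"],2)) for d in eyes.spot_in(n,k)[:3]])
s=sense(); print(s["time_s"],s["tcp_pos"],s["ee_rot"],s["gripper_width"])
E
```

```text
pics
top [0.49800509 0.01501293 1.17270236] [ 0.06156087 -0.00948278 -0.99805828]
brick [([0.569, -0.005, 0.03], 0.94), ([0.36, -0.166, 0.032], 0.84), ([0.633, -0.339, 0.029], 0.68)]
ring [([0.559, 0.015, 0.044], 0.56)]
rail [([0.691, 0.009, 0.026], 0.83)]
stop [([0.649, -0.193, 0.021], 0.55)]
holder [([0.652, 0.197, 0.02], 0.72)]
offcut [([0.524, -0.215, 0.03], 0.7)]
jar [([0.509, 0.213, 0.05], 0.73)]
side [-0.03100549  0.74808007  1.04644416] [ 0.43460114 -0.53630385 -0.72353302]
brick [([0.352, 0.025, 0.028], 0.83), ([0.624, -0.328, 0.03], 0.77), ([0.345, -0.153, 0.028], 0.71)]
ring []
rail [([0.684, 0.04, 0.024], 0.81), ([0.55, 0.02, 0.041], 0.61)]
stop [([0.648, -0.192, 0.018], 0.65)]
holder [([0.413, -0.422, 0.022], 0.72), ([0.646, 0.197, 0.016], 0.56)]
offcut [([0.517, -0.211, 0.028], 0.74)]
jar [([0.499, 0.229, 0.05], 0.95)]
0.8 [ 0.23865137 -0.57761492  0.40475728] [[-9.24231384e-01 -3.81832881e-01 -1.21480403e-06]
 [-3.81832881e-01  9.24231384e-01  1.89158228e-05]
 [-6.09992311e-06  1.79464492e-05 -1.00000000e+00]] 0.9990894063937574
```

View pics/top0.png

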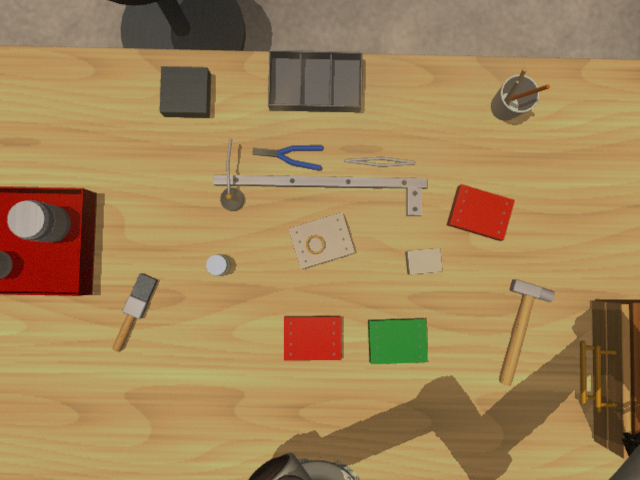

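View pics/side0.png

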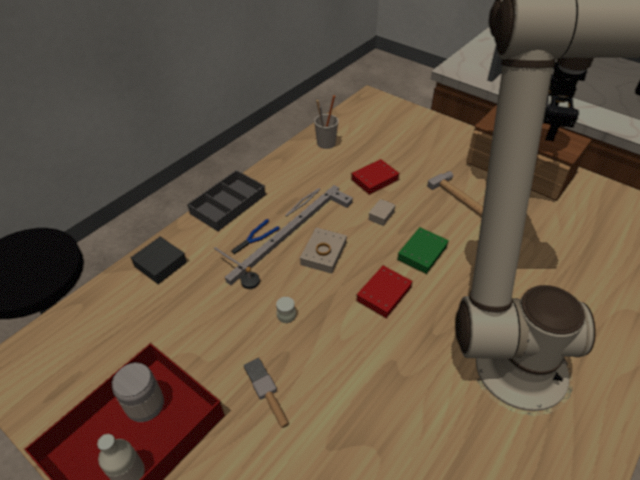

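The top view shows the brick at about (322,241) with the ring at (316,244). The rail runs from (214,181) to (428,183), the stop is at the right end (414,200) and the holder at (232,199). The offcut is at (425,262), the jar at (218,265), and red and green decoys lie nearer the robot. The side view agrees: brick (324,250), stop (340,196). Next I'll measure the edges.

```bash
cat >> h.py <<'E'
def rect(n,name,z,near):
    "min-area rectangle of the network's mask nearest a place, on the plane z: centre, sides, long-axis angle from world y (deg, ccw)"
    best=None
    for d in eyes.outline_of(n,name):
        m=np.asarray(d["mask"]).astype(np.uint8)
        c=max(cv2.findContours(m,cv2.RETR_EXTERNAL,cv2.CHAIN_APPROX_NONE)[0],key=cv2.contourArea)
        p=px2w(n,c[:,0,:],z)[:,:2]
        e=np.hypot(*(p.mean(0)-near))
        if best is None or e<best[0]: best=(e,p,d["conf"])
    if best is None: return None
    b=cv2.boxPoints(cv2.minAreaRect((best[1]*1000).astype(np.float32)))
    e1,e2=b[1]-b[0],b[2]-b[1]
    L,S=(e1,e2) if np.hypot(*e1)>np.hypot(*e2) else (e2,e1)
    if L[1]<0: L=-L
    return dict(c=b.mean(0).round(1).tolist(),L=round(float(np.hypot(*L)),1),S=round(float(np.hypot(*S)),1),ang=round(float(np.degrees(np.arctan2(-L[0],L[1]))),2),conf=round(best[2],2))
E
python3 - <<'E'
from h import *
for n in ("top","side"):
    im=eyes.capture(n)
    for k,z,near in (("brick",.03,(.56,-.01)),("ring",.042,(.56,.01)),("rail",.022,(.69,0)),("stop",.022,(.65,-.19)),("offcut",.03,(.52,-.21)),("holder",.02,(.65,.2)),("jar",.05,(.5,.21))):
        print(n,k,rect(n,k,z,near))
K,R,t=cal("top"); print(K)
im=cv2.imread("pics/top0.png"); cv2.imwrite("pics/crop.png",cv2.resize(im[150:300,200:440],None,fx=3.3,fy=3.3,interpolation=cv2.INTER_CUBIC))
E
```

```text
top brick {'c': [564.0, 0.4000000059604645], 'L': 121.7, 'S': 91.0, 'ang': 18.79, 'conf': 0.93}
top ring {'c': [567.4000244140625, 19.399999618530273], 'L': 31.9, 'S': 10.8, 'ang': 26.0, 'conf': 0.48}
top rail {'c': [690.4000244140625, -12.5], 'L': 420.5, 'S': 26.8, 'ang': 0.44, 'conf': 0.6}
top stop {'c': [651.2000122070312, -195.1999969482422], 'L': 62.8, 'S': 34.4, 'ang': -89.41, 'conf': 0.93}
top offcut {'c': [524.7000122070312, -216.1999969482422], 'L': 76.0, 'S': 53.1, 'ang': 5.93, 'conf': 0.67}
top holder None
top jar {'c': [507.70001220703125, 212.5], 'L': 49.7, 'S': 43.4, 'ang': 1.17, 'conf': 0.83}
side brick {'c': [554.4000244140625, 11.300000190734863], 'L': 146.9, 'S': 101.4, 'ang': 20.59, 'conf': 0.73}
side ring None
side rail {'c': [683.7999877929688, -21.299999237060547], 'L': 393.3, 'S': 35.2, 'ang': 0.61, 'conf': 0.91}
side stop {'c': [643.2999877929688, -187.89999389648438], 'L': 66.9, 'S': 42.5, 'ang': -89.5, 'conf': 0.66}
side offcut {'c': [514.7999877929688, -205.0], 'L': 93.8, 'S': 57.9, 'ang': 4.91, 'conf': 0.78}
side holder {'c': [650.9000244140625, 194.10000610351562], 'L': 79.2, 'S': 43.1, 'ang': 43.29, 'conf': 0.79}
side jar {'c': [492.70001220703125, 229.60000610351562], 'L': 73.5, 'S': 44.2, 'ang': 41.86, 'conf': 0.56}
[[541.43622061   0.         319.26225284]
 [  0.         541.43622061 237.83941434]
 [  0.           0.           1.        ]]
```

View pics/crop.png

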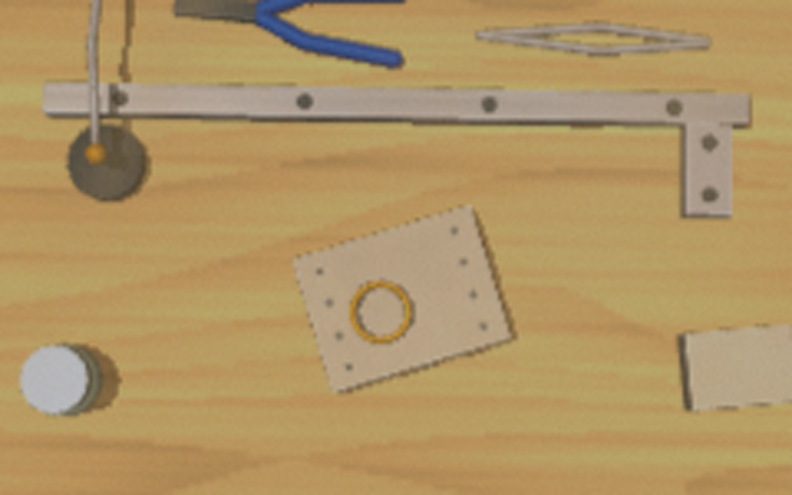

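The crop shows the brick's top corners near (293,259), (470,205), (515,337) and (340,392), with the ring left of the middle at (382,312). The rail's front top edge runs from (43,115) to (750,125), and the stop's inner edge is at x≈685. I'll convert these to world coordinates with sub-pixel line fits.

```bash
cat >> h.py <<'E'
def edge(g,a,b,n=60,w=4):
    "subpixel edge line near pixel segment a-b: strongest gradient along the normal; returns points"
    a,b=np.array(a,float),np.array(b,float); d=(b-a)/np.hypot(*(b-a)); nn=np.array([-d[1],d[0]])
    s=np.arange(-w,w+.01,.25); f=np.linspace(.08,.92,n)
    P=a+(b-a)*f[:,None]; Q=(P[:,None,:]+nn*s[None,:,None]).astype(np.float32)
    v=cv2.remap(g,Q[...,0],Q[...,1],cv2.INTER_LINEAR).mean(0)  # averaged profile
    return s,v,nn
E
python3 - <<'E'
from h import *
u=lambda p:(np.array(p)+.5)/3.3-.5+[200,150]
C=[u(p) for p in ((293,259),(470,205),(515,337),(340,392))]
W=px2w("top",C,.03)[:,:2]*1000; print("brick corners",W.round(1),"c",W.mean(0).round(1))
for i in range(4):
    d=W[(i+1)%4]-W[i]; print(np.hypot(*d).round(1),np.degrees(np.arctan2(-d[0],d[1])).round(1))
print("ring",(px2w("top",u((382,312)),.042)*1000).round(1))
print("rail front",(px2w("top",[u((43,115)),u((750,125)),u((400,121))],.022)*1000).round(1))
print("stop",(px2w("top",[u((685,125)),u((685,214)),u((732,215))],.022)*1000).round(1))
print("offcut left",(px2w("top",[u((682,336)),u((690,409))],.03)*1000).round(1))
im=cv2.imread("pics/top0.png").astype(np.float32)
g=im[...,0]  # blue: wood is poor in it
for a,b in ((u((130,115)),u((680,123))),(u((685,130)),u((685,210)))):
    s,v,nn=edge(g,a,b); print(nn.round(2),v[::2].round().astype(int))
E
```

```text
brick corners [[587.7  69.8]
 [624.9 -43.1]
 [540.6 -73.4]
 [503.2  37.8]] c [564.1  -2.3]
118.9 -161.8
89.6 109.8
117.3 18.6
90.4 -69.3
ring [[554.3  12.1  42. ]]
rail front [[ 678.5  234.2   22. ]
 [ 681.9 -224.8   22. ]
 [ 679.6    2.9   22. ]]
stop [[ 681.  -182.4   22. ]
 [ 622.9 -183.    22. ]
 [ 622.9 -213.6   22. ]]
offcut left [[ 543.4 -180.5   30. ]
 [ 496.8 -186.1   30. ]]
[-0.01  1.  ] [140 141 143 145 147 145 132 110  88  72  73  84  95 100 101 100  98]
[-1.  0.] [136 138 138 139 140 142 144 131 106  91  82  82  89  92  94  95  95]
```

Request:
jog_arm(
  increments=[
    [0, 0, 0, 0.961],
    [0, 0, 0, 0.961],
    [0, 0, 0, 0.961],
    [0, 0, 0, 0.961],
    [0, 0, 0, 0.961],
    [-0.4, 1, 0, 0],
    [-0.4, 1, 0, 0],
    [-0.4, 1, 0, 0],
    [-0.4, 1, 0, 0],
    [-0.4, 1, 0, 0],
  ],
  grip=60,
)

```text
time_s: 2.6
tcp_pos: [0.2782, -0.4765, 0.4048]
ee_rot: [[-1.0, -0.007, 0.0], [-0.007, 1.0, -0.0], [-0.0, -0.0, -1.0]]
wrist_force: [0.6, 0.5, 0.2]
gripper_width: 0.688
gripper_force: 0.0
```

Request:
jog_arm(
  increments=[
    [-0.4, 1, 0, 0],
    [-0.4, 1, 0, 0],
    [-0.4, 1, 0, 0],
    [-0.4, 1, 0, 0],
    [-0.4, 1, 0, 0],
    [-0.4, 1, 0, 0],
    [-0.4, 1, 0, 0],
    [-0.4, 1, 0, 0],
    [-0.4, 1, 0, 0],
    [-0.4, 1, 0, 0],
  ],
)

```text
time_s: 3.6
tcp_pos: [0.3566, -0.2759, 0.405]
ee_rot: [[-1.0, -0.007, 0.001], [-0.007, 1.0, -0.0], [-0.001, -0.0, -1.0]]
wrist_force: [-0.1, 0.9, -0.5]
gripper_width: 0.689
gripper_force: 0.0
```

Request:
jog_arm(
  increments=[
    [-0.4, 1, 0, 0],
    [-0.4, 1, 0, 0],
    [-0.4, 1, 0, 0],
    [-0.4, 1, 0, 0],
    [-0.4, 1, 0, 0],
    [-0.4, 1, 0, 0],
    [-0.4, 1, 0, 0],
    [-0.4, 1, 0, 0],
    [-0.4, 1, 0, 0],
    [-0.4, 1, 0, 0],
  ],
)

```text
time_s: 4.6
tcp_pos: [0.4351, -0.0753, 0.405]
ee_rot: [[-1.0, -0.007, 0.001], [-0.007, 1.0, 0.0], [-0.001, 0.0, -1.0]]
wrist_force: [0.7, -0.0, -0.1]
gripper_width: 0.69
gripper_force: 0.0
```

Request:
jog_arm(
  increments=[
    [-0.4, 0.9, 0, 0],
    [-0.4, 0.9, 0, 0],
    [-0.4, 0.9, 0, 0],
    [-0.3, 0.65, 0.5, 0],
    [0, 0, 1, 0],
    [0, 0, 1, 0],
    [0, 0, 1, 0],
    [0, 0, 1, 0],
    [0, 0, 1, 0],
    [0, 0, 1, 0],
  ],
)

```text
time_s: 5.6
tcp_pos: [0.4642, -0.009, 0.2734]
ee_rot: [[-1.0, -0.007, -0.0], [-0.007, 1.0, -0.0], [0.0, -0.0, -1.0]]
wrist_force: [0.3, -0.6, 0.3]
gripper_width: 0.688
gripper_force: 0.0
```

Request:
jog_arm(
  increments=[
    [0, 0, 1, 0],
    [0, 0, 1, 0],
    [0, 0, 1, 0],
    [0, 0, 0.9, 0],
    [0, 0, 0.5, 0],
    [0, 0, 0, 0],
  ],
)

```text
time_s: 6.2
tcp_pos: [0.464, -0.0091, 0.1853]
ee_rot: [[-1.0, -0.007, -0.003], [-0.007, 1.0, -0.001], [0.003, -0.001, -1.0]]
wrist_force: [-0.7, -0.8, 0.6]
gripper_width: 0.69
gripper_force: 0.0
```

Request:
jog_arm(
  increments=[
    [-0.4, 0, -0.1, 0],
    [-0.4, 0, 0, 0],
    [-0.3, 0, 0, 0],
    [-0.3, 0, 0, 0],
    [-0.3, 0, 0, 0],
    [-0.3, 0, 0, 0],
    [-0.3, 0, 0, 0],
    [-0.3, 0, 0, 0],
    [-0.3, 0, 0, 0],
    [-0.3, 0, 0, 0],
  ],
)

```text
time_s: 7.2
tcp_pos: [0.5291, -0.0084, 0.1886]
ee_rot: [[-1.0, -0.007, 0.0], [-0.007, 1.0, -0.0], [-0.0, -0.0, -1.0]]
wrist_force: [-1.9, 1.2, -0.7]
gripper_width: 0.689
gripper_force: 1.0
```

Run:
```python
from h import *
eyes.capture("side"); im=eyes.capture("top"); cv2.imwrite("pics/top1.png",cv2.resize(im[150:300,200:440],None,fx=3.3,fy=3.3,interpolation=cv2.INTER_CUBIC))
for n in ("top","side"): print(rect(n,"brick",.03,(.6,-.01)),rect(n,"ring",.042,(.6,.01)))
print(sense()["time_s"])
```

```text
{'c': [608.7000122070312, -7.199999809265137], 'L': 122.9, 'S': 63.9, 'ang': 1.3, 'conf': 0.7} None
{'c': [578.0, 59.20000076293945], 'L': 107.1, 'S': 42.5, 'ang': 76.62, 'conf': 0.57} None
7.5
```

View pics/top1.png

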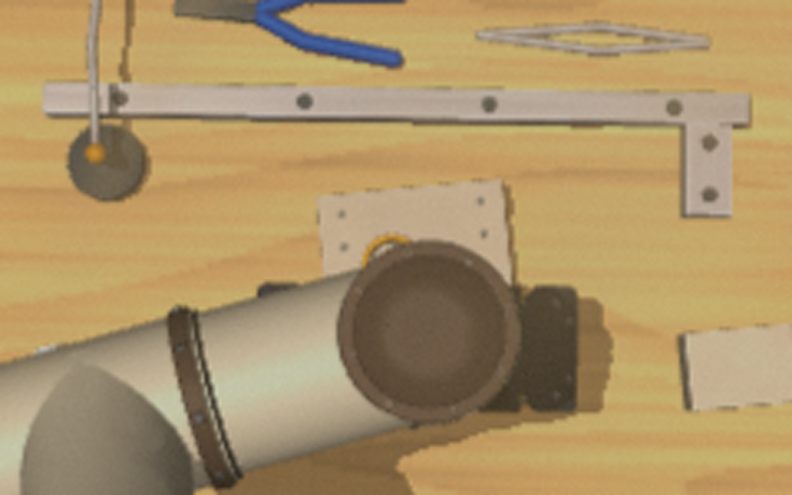

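The picture shows the brick already turned to within about 5° of the rail. Its far edge runs (318,195)–(502,180), about 35 mm short of the rail, with the ring still on top. I'll keep pushing.

Request:
jog_arm(
  increments=[
    [-0.25, 0, 0, 0],
    [-0.25, 0, 0, 0],
    [-0.25, 0, 0, 0],
    [-0.25, 0, 0, 0],
    [-0.25, 0, 0, 0],
    [-0.25, 0, 0, 0],
    [-0.25, 0, 0, 0],
    [-0.25, 0, 0, 0],
  ],
)

```text
time_s: 8.3
tcp_pos: [0.5679, -0.0087, 0.1886]
ee_rot: [[-1.0, -0.006, -0.004], [-0.006, 1.0, -0.001], [0.004, -0.001, -1.0]]
wrist_force: [-7.2, 0.4, 5.1]
gripper_width: 0.69
gripper_force: 3.2
```

Request:
jog_arm(
  increments=[
    [-0.15, 0, 0, 0],
    [-0.1, 0, 0, 0],
    [-0.1, 0, 0, 0],
  ],
)

```text
time_s: 8.6
tcp_pos: [0.5748, -0.0086, 0.1886]
ee_rot: [[-1.0, -0.006, -0.004], [-0.006, 1.0, -0.001], [0.004, -0.001, -1.0]]
wrist_force: [-6.8, 0.3, 4.2]
gripper_width: 0.688
gripper_force: 3.2
```

Run:
```python
from h import *
im=eyes.capture("top"); cv2.imwrite("pics/top2.png",cv2.resize(im[150:300,200:440],None,fx=3.3,fy=3.3,interpolation=cv2.INTER_CUBIC))
```

```text
(no output)
```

View pics/top2.png

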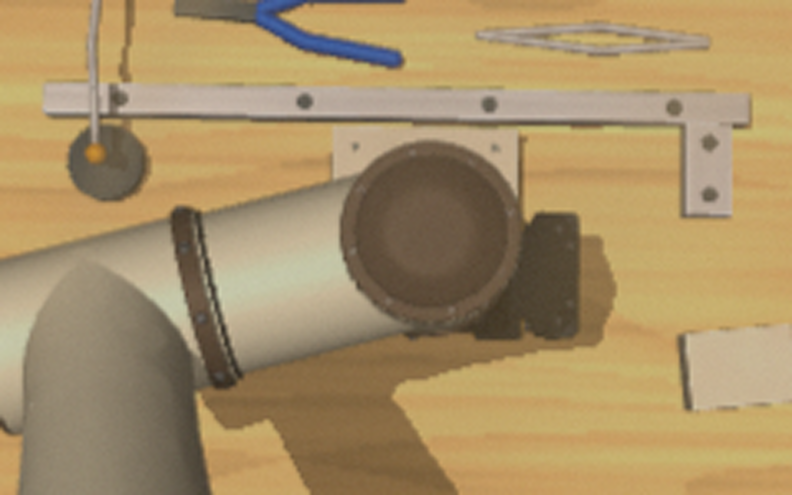

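The brick is parallel to the rail, far edge near row 128 against the rail edge at 120, so a gap of a few mm remains. I'll creep until the force rises.

Request:
jog_arm(
  increments=[
    [-0.1, 0, 0, 0],
    [-0.1, 0, 0, 0],
  ],
)

```text
time_s: 8.85
tcp_pos: [0.5789, -0.0085, 0.1886]
ee_rot: [[-1.0, -0.007, -0.003], [-0.007, 1.0, -0.001], [0.003, -0.001, -1.0]]
wrist_force: [-5.8, 0.5, 3.3]
gripper_width: 0.689
gripper_force: 2.7
```

Request:
jog_arm(
  increments=[
    [-0.1, 0, 0, 0],
    [-0.1, 0, 0, 0],
  ],
)

```text
time_s: 9.05
tcp_pos: [0.5821, -0.0085, 0.1884]
ee_rot: [[-1.0, -0.006, -0.006], [-0.006, 1.0, -0.001], [0.006, -0.001, -1.0]]
wrist_force: [-10.7, 2.4, 7.5]
gripper_width: 0.692
gripper_force: 5.6
```

Request:
jog_arm(
  increments=[
    [-0.1, 0, 0, 0],
    [0, 0, 0, 0],
  ],
)

```text
time_s: 9.25
tcp_pos: [0.5827, -0.0085, 0.1881]
ee_rot: [[-1.0, -0.006, -0.011], [-0.006, 1.0, -0.002], [0.011, -0.001, -1.0]]
wrist_force: [-12.6, 2.5, 7.6]
gripper_width: 0.69
gripper_force: 6.2
```

Request:
jog_arm(
  increments=[
    [0.5, 0, 0, 0],
    [1, 0, 0, 0],
    [1, 0, -0.5, 0],
    [0, 0.5, -1, 0],
    [0, 1, -1, 0],
    [0, 1, -1, 0],
    [0, 1, -1, 0],
    [0, 1, -1, 0],
    [0, 1, 0, 0],
    [0, 1, 0, 0],
  ],
)

```text
time_s: 10.25
tcp_pos: [0.5356, 0.1229, 0.3003]
ee_rot: [[-1.0, -0.007, 0.006], [-0.007, 1.0, 0.003], [-0.006, 0.003, -1.0]]
wrist_force: [0.4, -0.7, 0.0]
gripper_width: 0.695
gripper_force: 0.0
```

Run:
```python
from h import *
im=eyes.capture("top"); cv2.imwrite("pics/top3.png",cv2.resize(im[150:300,200:440],None,fx=3.3,fy=3.3,interpolation=cv2.INTER_CUBIC))
print(rect("top","brick",.03,(.63,-.02)),rect("top","ring",.042,(.63,0)))
s=sense(); print(s["time_s"],s["tcp_pos"],s["joints"])
```

```text
{'c': [636.7999877929688, -13.100000381469727], 'L': 118.8, 'S': 94.0, 'ang': 0.91, 'conf': 0.84} {'c': [617.9000244140625, -7.400000095367432], 'L': 14.1, 'S': 2.8, 'ang': 27.86, 'conf': 0.44}
10.4 [0.53527036 0.1226797  0.2992225 ] [ 2.98332853e+01  2.04935889e+01 -1.86637489e+01  3.78673746e-02
 -5.06327199e+01 -1.19328994e+02]
```

View pics/top3.png

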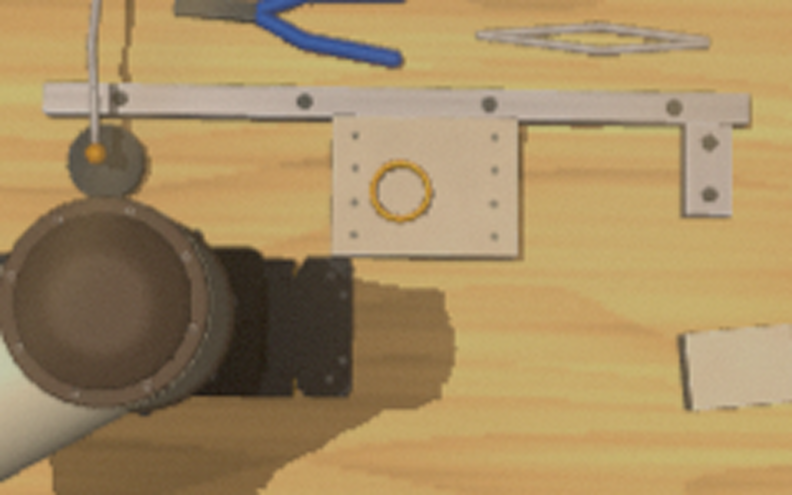

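The brick lies flush on the rail, spanning x 333–518 in the crop, with the ring on top at (401,191) and clear margins. Next I'll turn the tool 90° and push the left end toward the stop.

Request:
jog_arm(
  increments=[
    [0, 0, 0, -0.98],
    [0, 0, 0, -0.98],
    [0, 0, 0, -0.98],
    [0, 0, 0, -0.98],
    [0, 0, 0, -0.98],
    [0, 0, 0, -0.98],
    [0, 0, 0, -0.98],
    [0, 0, 0, -0.98],
    [0, 0, 0, -0.98],
    [0, 0, 0, -0.98],
  ],
  grip=30,
)

```text
time_s: 11.4
tcp_pos: [0.535, 0.1208, 0.2988]
ee_rot: [[-0.701, -0.713, 0.002], [-0.713, 0.701, 0.001], [-0.002, -0.001, -1.0]]
wrist_force: [0.5, -0.3, 0.7]
gripper_width: 0.348
gripper_force: 0.0
```

Request:
jog_arm(
  increments=[
    [0, 0, 0, -0.98],
    [0, 0, 0, -0.98],
    [0, 0, 0, -0.98],
    [0, 0, 0, -0.98],
    [0, 0, 0, -0.98],
    [0, 0, 0, -0.98],
    [0, 0, 0, -0.98],
    [0, 0, 0, -0.98],
    [0, 0, 0, -0.98],
    [0, 0, 0, -0.98],
  ],
)

```text
time_s: 12.4
tcp_pos: [0.535, 0.1208, 0.2988]
ee_rot: [[0.007, -1.0, 0.002], [-1.0, -0.007, 0.0], [-0.0, -0.002, -1.0]]
wrist_force: [0.2, -0.5, 0.1]
gripper_width: 0.336
gripper_force: 0.0
```

Request:
jog_arm(
  increments=[
    [0.4, -1, 0, 0],
    [0.4, -1, 0, 0],
    [0.4, -1, 0, 0],
    [0.4, -1, 0, 0],
    [0.4, -1, 0, 0],
    [0, 0, 0, 0],
  ],
)

```text
time_s: 13.0
tcp_pos: [0.6369, 0.0803, 0.2982]
ee_rot: [[0.002, -1.0, 0.002], [-1.0, -0.002, -0.0], [0.0, -0.002, -1.0]]
wrist_force: [-0.8, 0.2, 0.1]
gripper_width: 0.347
gripper_force: 0.0
```

Request:
jog_arm(
  increments=[
    [0, 0, 1, 0],
    [0, 0, 1, 0],
    [0, 0, 1, 0],
    [0, 0, 1, 0],
    [0, 0, 1, 0],
    [0, 0, 0.5, 0],
    [0, 0, 0, 0],
  ],
)

```text
time_s: 13.7
tcp_pos: [0.6341, 0.0816, 0.1872]
ee_rot: [[0.004, -1.0, -0.003], [-1.0, -0.004, -0.001], [0.001, 0.003, -1.0]]
wrist_force: [-0.1, 0.1, -0.8]
gripper_width: 0.342
gripper_force: 0.0
```

Request:
jog_arm(
  increments=[
    [0.6, 0, 0, 0],
    [0.4, 0, 0, 0],
    [0.25, 0, 0, 0],
    [0.25, 0, 0, 0],
    [0.25, 0, 0, 0],
    [0.25, 0, 0, 0],
    [0.25, 0, 0, 0],
    [0.25, 0, 0, 0],
    [0.25, 0, 0, 0],
    [0.25, 0, 0, 0],
  ],
)

```text
time_s: 14.7
tcp_pos: [0.6353, 0.0228, 0.19]
ee_rot: [[0.005, -1.0, 0.003], [-1.0, -0.005, 0.002], [-0.002, -0.003, -1.0]]
wrist_force: [-0.7, 5.7, 3.4]
gripper_width: 0.345
gripper_force: 2.9
```

Run:
```python
from h import *
im=eyes.capture("top"); cv2.imwrite("pics/top4.png",cv2.resize(im[150:300,200:440],None,fx=3.3,fy=3.3,interpolation=cv2.INTER_CUBIC))
```

```text
(no output)
```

View pics/top4.png

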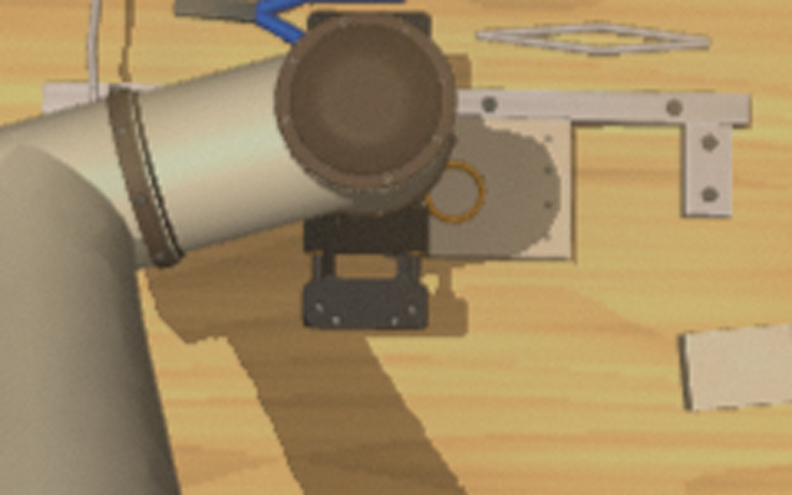

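The brick slides straight: its right end is at column 573, about 72 mm short of the stop at 685, with the ring centred at (455,192).

Request:
jog_arm(
  increments=[
    [0.2, 0, 0, 0],
    [0.25, 0, 0, 0],
    [0.25, 0, 0, 0],
    [0.25, 0, 0, 0],
    [0.25, 0, 0, 0],
    [0.25, 0, 0, 0],
    [0.25, 0, 0, 0],
    [0.25, 0, 0, 0],
    [0.25, 0, 0, 0],
    [0.25, 0, 0, 0],
  ],
)

```text
time_s: 15.75
tcp_pos: [0.6355, -0.0261, 0.1899]
ee_rot: [[0.005, -1.0, 0.002], [-1.0, -0.005, 0.002], [-0.002, -0.002, -1.0]]
wrist_force: [-1.4, 7.5, 3.1]
gripper_width: 0.346
gripper_force: 3.3
```

Request:
jog_arm(
  increments=[
    [0.25, 0, 0, 0],
    [0.25, 0, 0, 0],
    [0.25, 0, 0, 0],
    [0.15, 0, 0, 0],
    [0.1, 0, 0, 0],
  ],
)

```text
time_s: 16.25
tcp_pos: [0.6356, -0.0462, 0.1899]
ee_rot: [[0.005, -1.0, 0.002], [-1.0, -0.005, 0.001], [-0.001, -0.002, -1.0]]
wrist_force: [-0.4, 6.2, 4.4]
gripper_width: 0.344
gripper_force: 3.2
```

Request:
jog_arm(
  increments=[
    [0.1, 0, 0, 0],
    [0.1, 0, 0, 0],
  ],
)

```text
time_s: 16.45
tcp_pos: [0.6356, -0.0501, 0.19]
ee_rot: [[0.005, -1.0, 0.002], [-1.0, -0.005, 0.001], [-0.001, -0.002, -1.0]]
wrist_force: [-1.9, 7.0, 4.6]
gripper_width: 0.346
gripper_force: 3.2
```

Request:
jog_arm(
  increments=[
    [0.1, 0, 0, 0],
    [0.1, 0, 0, 0],
  ],
)

```text
time_s: 16.65
tcp_pos: [0.6356, -0.0531, 0.19]
ee_rot: [[0.004, -1.0, 0.003], [-1.0, -0.004, 0.003], [-0.003, -0.003, -1.0]]
wrist_force: [-3.0, 18.2, 5.6]
gripper_width: 0.347
gripper_force: 8.8
```

Request:
jog_arm(
  increments=[
    [0.1, 0, 0, 0],
  ],
)

```text
time_s: 16.75
tcp_pos: [0.6355, -0.0535, 0.19]
ee_rot: [[0.004, -1.0, 0.003], [-1.0, -0.004, 0.005], [-0.005, -0.003, -1.0]]
wrist_force: [-3.9, 23.8, 7.1]
gripper_width: 0.345
gripper_force: 12.2
```

Contact with the stop came where expected. I'll retreat, lift clear and look.

Request:
jog_arm(
  increments=[
    [-0.3, 0, 0, 0],
    [-1, 0, 0, 0],
    [-1, 0, 0, 0],
    [-1, 0, -1, 0],
    [-1, 0.5, -1, 0],
    [-1, 1, -1, 0],
    [-1, 1, -1, 0],
    [-1, 1, -1, 0],
    [-1, 1, 0, 0],
    [0, 1, 0, 0],
  ],
)

```text
time_s: 17.75
tcp_pos: [0.5241, 0.1098, 0.2899]
ee_rot: [[0.007, -1.0, 0.003], [-1.0, -0.007, 0.001], [-0.001, -0.003, -1.0]]
wrist_force: [-0.6, 0.2, 0.5]
gripper_width: 0.346
gripper_force: 0.0
```

Run:
```python
from h import *
eyes.capture("side"); im=eyes.capture("top"); cv2.imwrite("pics/top5.png",cv2.resize(im[150:270,290:450],None,fx=5,fy=5,interpolation=cv2.INTER_CUBIC))
for n in ("top","side"): print(rect(n,"brick",.03,(.63,-.12)))
s=sense(); print(s["time_s"],s["tcp_pos"])
c=np.array([.6365,-.123]); 
a=np.radians(.42); A=np.array([[np.cos(a),-np.sin(a)],[np.sin(a),np.cos(a)]])
P=[np.r_[c+A@p,.03] for p in ((.045,.06),(.045,-.06),(-.045,-.06),(-.045,.06))]
print("expected corners in the crop",(((w2px("top",P)-[290,150])+.5)*5-.5).round(0).tolist())
```

```text
{'c': [636.9000244140625, -122.69999694824219], 'L': 121.8, 'S': 89.8, 'ang': 1.2, 'conf': 0.95}
{'c': [605.2999877929688, -125.0999984741211], 'L': 115.2, 'S': 64.0, 'ang': 0.03, 'conf': 0.55}
17.95 [0.52471191 0.10830122 0.28925445]
expected corners in the crop [[311.0, 181.0], [592.0, 185.0], [591.0, 395.0], [309.0, 391.0]]
```

View pics/top5.png

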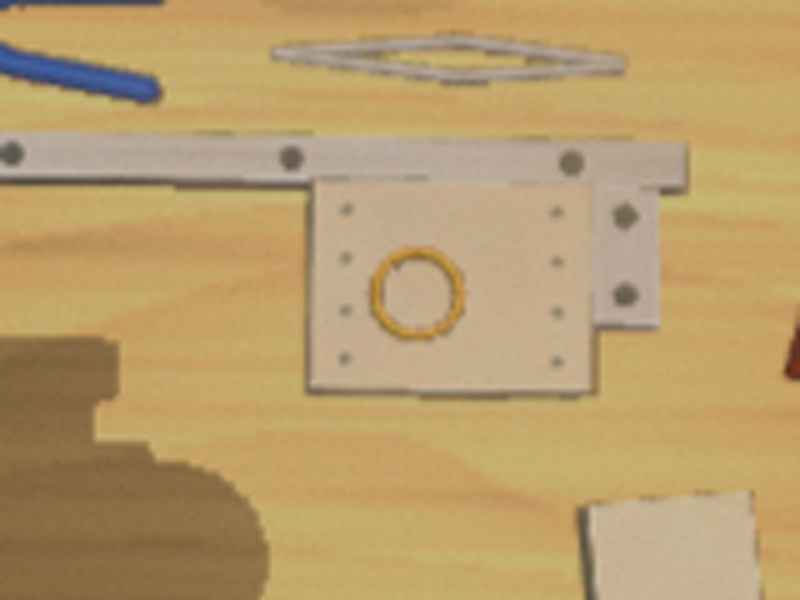

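The picture shows the brick snug in the corner. Its corners are near (311,181), (592,184), (594,394) and (308,390), within about 1–2 mm of the expected flush pose. The ring lies flat at (417,294), the bystanders are in place and the gripper is clear. I'm handing it in.

```bash
python3 -c "
from h import *
print(r.finish_job())"
```

```text
the job is handed in; nothing more can be done
None
```

I pushed the brick flush against the rail and hard up against the stop, with the ring still on top and the gripper clear. The last top view put the brick within about 1–2 mm of its target, and I handed the job in at about 18 s (no verdict was shown).

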